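Feel open a key safe whose number is lost

ROBOT

A 6-joint arm with a two-finger parallel gripper is mounted at the origin on a cart in front of the work surface, level with it; the furniture and walls round the work are solid. World frame = base frame: x ahead of the robot, y to its left, z up, the work surface at z = 0. Lengths are in m, angles in rad, forces in N, time in s.
With the tool pointing down it reaches from about 0.375 to 0.975 m from the base axis. Payload 3.8 kg.
Tool frame: the origin (TCP) lies on the mounting face of the last link; the fingertips stand 173 mm ahead of it and the grasp point (between the pads) lies 155 mm ahead of it (bot.hold_point_z is the distance from the TCP to the grasp point, in m); z points along the fingers, y is the line along which they close (so a half turn about z gives the same grasp; the last joint's range is limited). The gripper opens to 85 mm and grips with 20 to 120 N. Pads are 22 mm wide; open, the fingers measure 114 mm over their backs; the gripper's body (76 mm by 85 mm) begins 54 mm behind the grasp point. The pads swing forward as they close: fully open they stand 13 mm farther back than shut.
Start: joints at [1.275, 0.264, 1.604, -0, 1.274, -0.037], TCP at [0.173, 0.653, 0.405] pointing down, gripper open.
Joint ranges: [-2.63, 2.63], [-0.94, 2.18], [0.31, 2.57], [-1.31, 4.45], [0, 2.66], [-2.55, 2.55]. Speed limits (rad/s): [2.57, 2.57, 3.14, 3.14, 3.14, 3.14].

INTERFACE

Orientations are given as a rotation vector (axis times angle).
In Python, from workcell import bot, optics gives the robot as it stands.
- The arm moves only by the shell command python3 -m jog 'ROWS' [OPENING] [FORCE]. ROWS is JSON, a list of rows, each an object of numbers: "dx", "dy", "dz": the shift along the tool's x, y, z in mm; "ax", "ay", "az": the turn, a rotation vector about the tool's x, y, z in degrees. A call has 1 to 20 rows; each row shifts and turns the commanded pose from where the row before left it, along the tool's axes as they then stand; what a row does not reach is not made up. A row lasts 1/12 s, in which the tool goes at most 41.7 mm and 7.16 degrees, less where a joint would pass 70% of its speed; a pose out of reach is approached as far as the arm can. A call with a gripper value outside its range is refused whole. OPENING is the opening, from 0 (shut) to 1 (fully open), set as the call begins (- or left out, the last holds). The fingers move at their own pace and stop on an object; FORCE is the grip in N (left out, the last holds). Time passes only in rows, so rows that do not move let the fingers close. It gives the time, the measured TCP pose, the force, the opening and the grip force at its end, in the units of the state.
- bot.read_state(): the state, without advancing time (a new reading comes with each control period).
- optics.read_camera(name): name is "scene" or "top" or "wrist"; returns a dict with "img" (400x640x3 uint8, red, green, blue), "vertical_fov" (degrees; the focal length in pixels is half the picture's height over the tangent of half this angle, whatever the lens; pixels are square), "cx", "cy" (the principal point, pixels), "R" (3x3) and "t" (3): a world point X has camera coordinates R X + t; the wrist camera has in their place "tool_from_camera" (4x4, takes a point from camera to tool coordinates, whose origin is the TCP and whose axes are the flange's). Camera axes: x right, y down, z forward; pixel columns grow to the right and rows downward; lengths in m; the calibration is good to about 2 mm. A picture is of the moment at which its call begins: read the wrist's pose just before it. There is no depth.
- bot.finish_job(): hands the job in; it is judged then, once.
The state is a dict: "time": time; "q": joint angles; "joint_vel": joint speeds; "joint_torque": joint torques, N m; "tool_pos": TCP position; "tcp_rot": TCP orientation; "wrist_force": force on the tool from outside, world axes, zero at the start; "torque": the same for the moment, N m; "width": opening from 0.0 (shut) to 1.0 (fully open); "grip_force": force on a finger pad.
Only numpy, scipy, OpenCV 4.12 (cv2) and the standard library are available. Lean on these libraries where they do the work, as an engineer would, in place of code of your own. Each camera call takes 0.05 s, during which the arm holds its last target. There are 200 camera calls.

TASK

The number of this portable key safe is lost, so open it by feel: slide the metal hood off its dial, away from the shackle, until it snaps home at its far stop, then turn the dial clockwise through its clicks until the shackle springs out. Pull the shackle fully out, lift the opened lock out of its holding board by the shackle, and finish with the gripper still holding it, motionless and a good hand's breadth clear above the board, for the owner to take; leave the tape roll, the pliers and the screwdriver where they lie.

Things in the scene. Friction and masses are not known exactly. Their poses are not given: they have to be found in the camera images.
- lock: Key safe: flat grey case 76 wide (x) x 156 long (y) x 34 mm deep, 0.4 to 0.65 kg, lying face up, loose in the holding board. Origin: centre of the underside; y points along the case to the shackle, z up. The dial's axis is 30 mm from the centre towards the shackle, under the hood at the start. Guide rails 4 mm high along both sides; a fixed brow 20 mm high at y = 67 to 73 mm.
- hood (a joint): Travel of the hood along the case's -y (away from the shackle): 0 m closed over the dial, 0.074 m at its far stop, the dial all clear. A spring ball holds it at either end: about 5 N to leave, and it snaps over a bump in the last 6 mm.
- hood_rib (a point): Middle of the thumb rib on the hood's roof: a bar 42 mm across the case (x), 10 mm thick along it (y), 12 mm high; this point is 6 mm below its top and 6 mm above the roof. The hood is an aluminium cover 58 wide x 62 long x 23 mm high on the case's face, open at its shackle end, the rib at the middle of its length.
- dial (a joint): Dial angle, rad, growing clockwise seen from above; the bar grip's white-line end points along the case's +y turned clockwise by this angle. Clicks every 0.35 rad over shallow false notches (to about 0.2 N m). At the true gate, 0.3 to 1.6 rad clockwise of the start (unknown), the shackle springs out, pushing the dial on with up to 0.4 N m; turning on is then blocked within 0.3 rad.
- dial_grip (a point): On the dial's axis, 6 mm below the top of the bar grip, 8 mm above the black disc (43 mm across) it stands on. The bar grip is 40 mm long, 12 mm thick, 14 mm high above the disc. With the hood open, 36 mm are free from the axis to the hood and to the brow.
- shackle (a joint): Travel of the shackle out of the case along its +y: 0 m locked, 0.010 to 0.013 m sprung out, 0.026 m fully out. Locked, it only ticks in and out by 1 to 3 mm as the dial clicks. Sprung out, it slides on against about 2 to 4 N and stays where it is left.
- shackle_bow (a point): Middle of the shackle's bow: a steel rod 9 mm thick that here runs across the case (x), moving with the shackle; the legs leave 39 mm free between them. Locked, this point is 43 mm beyond the case's end and 20 mm above its underside, so 38 mm above the table. Below it is bare table.
- lock_heel (a point): Middle of the case's heel, the end face far from the shackle, 17 mm above the underside, 78 mm from the case's centre. Used to judge that the whole lock is off the board.
- board: Plywood holding board, fixed on the table: 128 wide (x) x 176 long (y) x 18 mm thick; origin at the underside, y along the lock's. The lock lies on it between side cleats 14 mm high (1.5 mm play), an end cleat 12 mm high at its heel (2.5 mm play) and two stops 9 mm high 1.5 mm before its shackle end, under the shackle's legs. Open upwards.
- tape_roll: Bystander: black tape roll, 62 mm across, 19 mm high, lying flat behind the work. Origin: centre of the underside.
- pliers: Bystander: pliers with blue handles, 174 mm long, lying behind the work, at the right. Origin: centre of the underside.
- screwdriver: Bystander: red screwdriver, 211 mm long, lying behind the work, at the left. Origin: centre of the underside.

How it is judged:
On the way, in this order (a step that is already met when the one before it is completed fails the run):
1. the hood is pushed to its far stop, off the dial (value of joint hood above 0.069 m), for 0.2 s.
2. the dial is turned clockwise to its gate and the shackle springs out (value of joint shackle above 0.008 m and value of joint dial above 1 rad), for 0.2 s.
3. the shackle is pulled fully out (value of joint shackle above 0.021 m), for 0.2 s.
At the end, for the whole second after the job is handed in: The hood is still open (over 64 of 74 mm), the shackle is out (over 20 of 26 mm), the fingers hold the lock (over 1 N) with its heel more than 70 mm and its bow more than 80 mm above the table, clear of the board, and it hangs still (under 60 mm/s) (value of joint hood above 0.064 m and value of joint shackle above 0.02 m and height (world z) of lock_heel above 0.07 m and height (world z) of shackle_bow above 0.08 m and contact force between lock and the fingers above 1 N and contact force between lock and board below 0.2 N and linear speed of lock below 0.06 m/s); the arm keeps its last pose, push and grip.
It fails at once if a bystander is pushed more than 20 mm (distance of any of tape_roll, pliers, screwdriver from where it was at the start of the episode above 0.02 m).
It also fails if it takes over 72 s, if anything falls off the work surface, if the arm or the gripper's body presses on something with over 40 N, if the wrist force passes 120 N, or if a joint passes its speed limit or range.

## Working session

There is one attempt and no reset: what is moved stays moved. The work goes in short steps, Python scripts to look and compute and a shell command to move; the robot and the scene stay as the last step left them, time stands still between calls to the robot, and variables do not carry over. Pictures are saved under pics/ and viewed, at most 14 in all, crops included, and the job is handed in when it is done.

```bash
ls; mkdir -p pics; python3 - <<'E'
from workcell import bot, optics
import cv2, numpy as np
print(bot.read_state(), bot.hold_point_z)
for n in ("top","scene"):
    c=optics.read_camera(n); cv2.imwrite(f"pics/{n}0.png",c["img"][:,:,::-1])
    print(n,{k:v for k,v in c.items() if k!="img"})
E
```

```text
pics
{'time': 0.0, 'q': array([ 1.27508040e+00,  2.64767607e-01,  1.60540511e+00, -2.06125366e-05,
        1.27369017e+00, -3.69048947e-02]), 'joint_vel': array([-0.00075116,  0.00110159,  0.0004526 , -0.00031814, -0.00017422,
        0.00017706]), 'joint_torque': array([-1.46723665e-03, -5.15123212e+01, -3.67310822e+01, -1.33229819e-04,
        1.29153611e-02,  2.33404506e-05]), 'tool_pos': array([0.17265973, 0.65218129, 0.40333504]), 'tcp_rot': array([-0.40535005, -3.11497097,  0.0035216 ]), 'wrist_force': array([0.0138472 , 0.00848396, 0.64760213]), 'torque': array([-0.00530314,  0.02265223,  0.00971971]), 'grip_force': 0.0, 'width': 1.0016106944053842} 0.1547
top {'vertical_fov': 47.709503960980086, 'cx': 325.4555645151907, 'cy': 204.0806597661516, 'R': array([[-0.07159743, -0.997433  ,  0.00109917],
       [-0.97285985,  0.06959034, -0.22068281],
       [ 0.22003982, -0.01686966, -0.97534501]]), 't': array([0.26890081, 0.59854361, 0.84596372])}
scene {'vertical_fov': 46.57199408213547, 'cx': 318.8095917961284, 'cy': 191.15241618624714, 'R': array([[ 0.81484901, -0.57957308, -0.01077651],
       [-0.36576813, -0.49965039, -0.78521536],
       [ 0.4497052 ,  0.64377367, -0.61912899]]), 't': array([-0.3670034 ,  0.4091934 ,  0.48083779])}
```

View pics/top0.png

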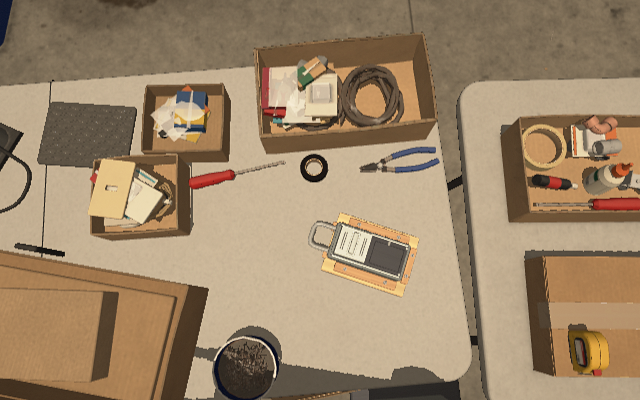

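View pics/scene0.png

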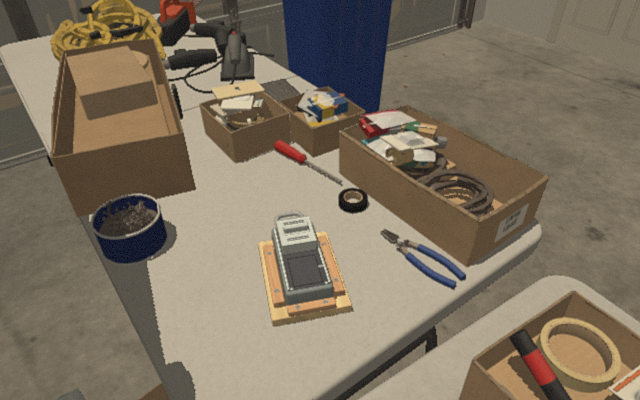

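Top view: the lock is at about (368,252) with the shackle at the left (312,235). The tape roll (314,168), pliers (400,160) and screwdriver (240,173) lie behind it. I'll zoom in for corners.

```bash
cat > h.py <<'E'
import numpy as np, cv2
from workcell import bot, optics
from scipy.spatial.transform import Rotation as Ro
def cam(n):
    s=bot.read_state(); c=optics.read_camera(n)
    c["f"]=200/np.tan(np.radians(c["vertical_fov"]/2))
    if n=="wrist":
        T=np.eye(4); T[:3,:3]=Ro.from_rotvec(s["tcp_rot"]).as_matrix(); T[:3,3]=s["tool_pos"]
        M=np.linalg.inv(T@c["tool_from_camera"]); c["R"]=M[:3,:3]; c["t"]=M[:3,3]
    return c
def ray(c,u,v):
    d=c["R"].T@np.array([(u-c["cx"])/c["f"],(v-c["cy"])/c["f"],1]); return -c["R"].T@c["t"],d
def onz(c,u,v,z):
    o,d=ray(c,u,v); return o+d*(z-o[2])/d[2]
def proj(c,X):
    p=c["R"]@np.array(X)+c["t"]; return c["f"]*p[:2]/p[2]+[c["cx"],c["cy"]]
def crop(c,u0,v0,u1,v1,k,name):
    cv2.imwrite(name,cv2.resize(c["img"][v0:v1,u0:u1,::-1],None,fx=k,fy=k,interpolation=cv2.INTER_CUBIC))
E
python3 - <<'E'
from h import *
c=cam("top"); crop(c,300,207,430,302,6,"pics/tc.png")
hsv=cv2.cvtColor(c["img"],cv2.COLOR_RGB2HSV)
sub=np.zeros(hsv.shape[:2],np.uint8); sub[205:305,300:430]=1
m=((hsv[...,1]>90)&(hsv[...,2]>120)).astype(np.uint8)*sub
cs,_=cv2.findContours(m,0,2); k=np.vstack([x for x in cs if cv2.contourArea(x)>30]); r=cv2.minAreaRect(k)
b=cv2.boxPoints(r); P=np.array([onz(c,u,v,.018) for u,v in b]); print(b,P,P.mean(0),np.linalg.norm(P-np.roll(P,1,0),axis=1))
E
```

```text
[[317.10004 268.7    ]
 [336.60004 210.20001]
 [421.80005 238.6    ]
 [402.30005 297.1    ]] [[0.49221206 0.25155152 0.018     ]
 [0.61225745 0.2019553  0.018     ]
 [0.53896265 0.0287842  0.018     ]
 [0.42257627 0.08256851 0.018     ]] [0.51650211 0.14121488 0.018     ] [0.18276871 0.12988719 0.1880435  0.12821288]
```

View pics/tc.png

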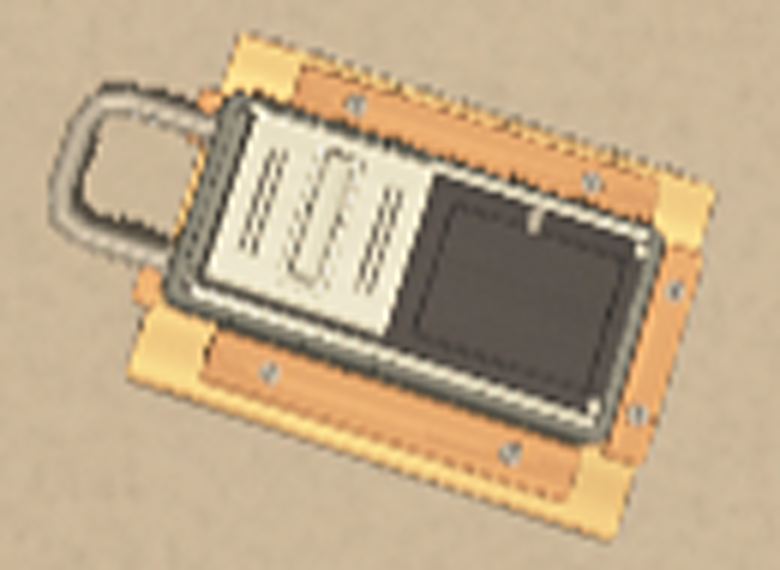

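The crop shows the bow at crop (72,165), i.e. image (312,234.5). The rib is at crop (322,217), i.e. (353.7,243.2). The board axis yaw is about 67°. Next I'll compare these points with the board estimate and plan a wrist look.

```bash
cat >> h.py <<'E'
def yawR(psi): # tool down, tool y along (cos psi, sin psi)
    y=np.array([np.cos(psi),np.sin(psi),0]); z=np.array([0,0,-1.]); return np.c_[np.cross(y,z),y,z]
def delta(p,R,s=None):
    "shift in tool axes (mm) and turn (deg) from measured pose to p(TCP),R"
    s=s or bot.read_state(); A=Ro.from_rotvec(s["tcp_rot"]).as_matrix()
    return np.round(1000*A.T@(np.array(p)-s["tool_pos"]),1), np.round(np.degrees(Ro.from_matrix(A.T@R).as_rotvec()),2)
E
python3 - <<'E'
from h import *
c=cam("top"); 
bow=onz(c,312,234.5,.0425); rib=onz(c,353.7,243.2,.087); print(bow,rib,bow-rib,np.linalg.norm((bow-rib)[:2]),np.degrees(np.arctan2(*(bow-rib)[1::-1])))
# case corners on face z=.052 (crop: outer grey)
for u,v in [(238,97),(662,232),(597,440),(168,298)]: print(onz(c,300+u/6,207+v/6,.05))
s=bot.read_state(); A=Ro.from_rotvec(s["tcp_rot"]).as_matrix(); print(A.round(3), np.degrees(np.arctan2(A[1,1],A[0,1])))
print(cam("wrist")["tool_from_camera"].round(3))
for psi in (67.3,-112.7): print(delta([rib[0],rib[1],.30],yawR(np.radians(psi))))
E
```

```text
[0.56014336 0.25697429 0.0425    ] [0.53037991 0.17684545 0.087     ] [ 0.02976345  0.08012884 -0.0445    ] 0.08547803158716161 69.62274284429567
[0.57819161 0.19912979 0.05      ]
[0.52214025 0.0607555  0.05      ]
[0.45509213 0.08994876 0.05      ]
[0.51191836 0.22779162 0.05      ]
[[-0.967  0.256 -0.   ]
 [ 0.256  0.967 -0.001]
 [ 0.    -0.001 -1.   ]] 75.17477182927949
[[-0.    -0.965 -0.262  0.066]
 [ 1.     0.    -0.001  0.   ]
 [ 0.001 -0.262  0.965  0.03 ]
 [ 0.     0.     0.     1.   ]]
(array([-467.5, -368. ,  104.4]), array([-0.06,  0.  ,  7.87]))
(array([-467.5, -368. ,  104.4]), array([-0.0000e+00, -1.0000e-01, -1.7213e+02]))
```

```bash
python3 -m jog '[{"dx":-26,"dy":-20.4,"dz":2},{"dx":-26,"dy":-20.4,"dz":2},{"dx":-26,"dy":-20.4,"dz":2},{"dx":-26,"dy":-20.4,"dz":2},{"dx":-26,"dy":-20.4,"dz":2},{"dx":-26,"dy":-20.4,"dz":2},{"dx":-26,"dy":-20.4,"dz":2},{"dx":-26,"dy":-20.4,"dz":2},{"dx":-26,"dy":-20.4,"dz":2},{"dx":-26,"dy":-20.4,"dz":2},{"dx":-26,"dy":-20.4,"dz":2},{"dx":-26,"dy":-20.4,"dz":2},{"dx":-26,"dy":-20.4,"dz":2},{"dx":-26,"dy":-20.4,"dz":2},{"dx":-26,"dy":-20.4,"dz":2},{"dx":-26,"dy":-20.4,"dz":2},{"dx":-26,"dy":-20.4,"dz":2},{"dx":-26,"dy":-20.4,"dz":2},{"az":3.9},{"az":3.9}]' 0.5
python3 - <<'E'
from h import *
s=bot.read_state();print(s["q"].round(2))
c=cam("wrist"); cv2.imwrite("pics/w1.png",c["img"][:,:,::-1])
np.savez("w1.npz",R=c["R"],t=c["t"],f=c["f"],cx=c["cx"],cy=c["cy"])
print(proj(c,[.5304,.1768,.087]),proj(c,[.56,.257,.0425]))
E
```

```text
[ 1.28  0.26  1.6  -0.    1.27 -0.04]
[ 47.79075165 527.96285443] [131.86337204 493.54583461]invalid input
```

View pics/w1.png

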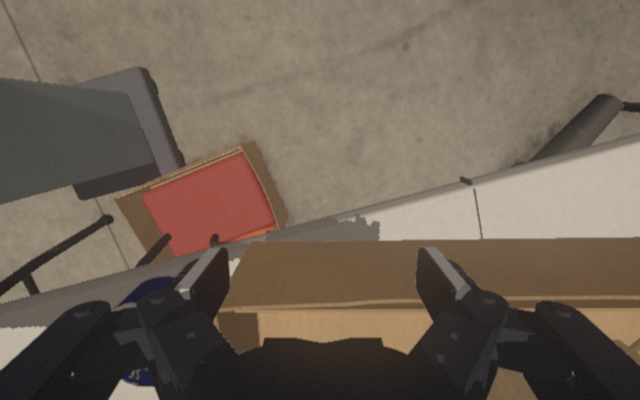

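The move was refused, so the picture shows only the start pose. I'll test the row format.

```bash
python3 -m jog '[{"dx":-26,"dy":-20,"dz":0,"ax":0,"ay":0,"az":0}]' 0.5 ; python3 -m jog '[{"dx":-26,"dy":-20}]'
```

```text
time: 0.38
tool_pos: [0.1904, 0.629, 0.4043]
tcp_rot: [-0.4, -3.114, -0.004]
wrist_force: [1.3, 0.4, -0.0]
width: 0.881
grip_force: 0.0invalid input
```

```bash
python3 -m jog '[{"dx":-26,"dy":-20.4,"dz":2,"ax":0,"ay":0,"az":0},{"dx":-26,"dy":-20.4,"dz":2,"ax":0,"ay":0,"az":0},{"dx":-26,"dy":-20.4,"dz":2,"ax":0,"ay":0,"az":0},{"dx":-26,"dy":-20.4,"dz":2,"ax":0,"ay":0,"az":0},{"dx":-26,"dy":-20.4,"dz":2,"ax":0,"ay":0,"az":0},{"dx":-26,"dy":-20.4,"dz":2,"ax":0,"ay":0,"az":0},{"dx":-26,"dy":-20.4,"dz":2,"ax":0,"ay":0,"az":0},{"dx":-26,"dy":-20.4,"dz":2,"ax":0,"ay":0,"az":0},{"dx":-26,"dy":-20.4,"dz":2,"ax":0,"ay":0,"az":0},{"dx":-26,"dy":-20.4,"dz":2,"ax":0,"ay":0,"az":0},{"dx":-26,"dy":-20.4,"dz":2,"ax":0,"ay":0,"az":0},{"dx":-26,"dy":-20.4,"dz":2,"ax":0,"ay":0,"az":0},{"dx":-26,"dy":-20.4,"dz":2,"ax":0,"ay":0,"az":0},{"dx":-26,"dy":-20.4,"dz":2,"ax":0,"ay":0,"az":0},{"dx":-26,"dy":-20.4,"dz":2,"ax":0,"ay":0,"az":0},{"dx":-26,"dy":-20.4,"dz":2,"ax":0,"ay":0,"az":0},{"dx":-26,"dy":-20.4,"dz":2,"ax":0,"ay":0,"az":0},{"dx":0,"dy":0,"dz":0,"ax":0,"ay":0,"az":-4},{"dx":0,"dy":0,"dz":0,"ax":0,"ay":0,"az":-4}]' 0.5
python3 - <<'E'
from h import *
s=bot.read_state();print(s["q"].round(2))
print(delta([.530,.177,.36],yawR(np.radians(67.3))))
c=cam("wrist"); cv2.imwrite("pics/w2.png",c["img"][:,:,::-1])
print(proj(c,[.5304,.1768,.087]),proj(c,[.56,.257,.0425]))
E
```

```text
time: 1.97
tool_pos: [0.5324, 0.1762, 0.3705]
tcp_rot: [-0.188, -3.136, 0.0]
wrist_force: [0.2, -0.6, 0.1]
width: 0.501
grip_force: 0.0
[ 0.28  0.07  1.89 -0.    1.18 -1.18]
(array([ 2.4,  0.5, 10.5]), array([-0.02, -0.  , 15.86]))
[322.79997645 194.32882261] [406.54742855 202.73418938]
```

```bash
python3 -m jog '[{"dx":2.4,"dy":0.5,"dz":0,"ax":0,"ay":0,"az":5.3},{"dx":0,"dy":0,"dz":0,"ax":0,"ay":0,"az":5.3},{"dx":0,"dy":0,"dz":0,"ax":0,"ay":0,"az":5.3},{"dx":0,"dy":0,"dz":0,"ax":0,"ay":0,"az":0}]'
python3 - <<'E'
from h import *
c=cam("wrist"); cv2.imwrite("pics/w2.png",c["img"][:,:,::-1])
np.savez("w2.npz",R=c["R"],t=c["t"],f=c["f"],cx=c["cx"],cy=c["cy"])
print(proj(c,[.5304,.1768,.087]),proj(c,[.56,.257,.0425]))
E
```

```text
time: 2.35
tool_pos: [0.5288, 0.1792, 0.3708]
tcp_rot: [0.624, 3.079, 0.0]
wrist_force: [0.5, 0.7, -0.1]
width: 0.496
grip_force: 0.0
[320.38123609 199.32445814] [408.06591482 183.55223401]
```

View pics/w2.png

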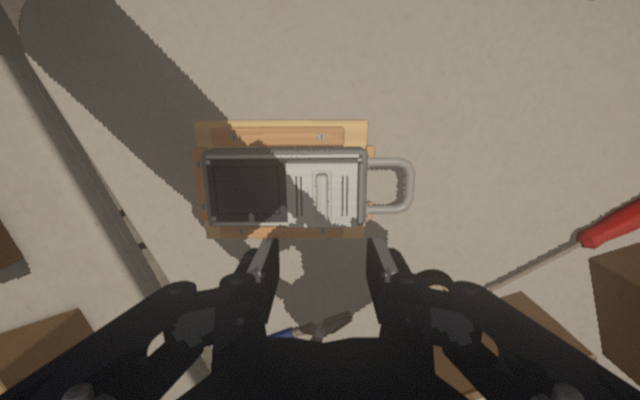

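The wrist view shows the rib centred at about (322,194), the bow at (410,186), and the case aligned with the image rows, so the yaw is right.

```bash
python3 - <<'E'
from h import *
c=dict(np.load("w2.npz"))
rib=onz(c,321.8,193.5,.087); bow=onz(c,410,186,.0425); print(rib,bow,np.linalg.norm((bow-rib)[:2]),np.degrees(np.arctan2(*(bow-rib)[1::-1])))
im=cv2.imread("pics/w2.png"); crop={"img":im[:,:,::-1]}
cv2.imwrite("pics/w2c.png",cv2.resize(im[110:250,185:425],None,fx=3.3,fy=3.3,interpolation=cv2.INTER_CUBIC))
for p in [(195,121),(368,121)]: print(onz(c,*p,.018))
ct=cam("top"); print(proj(ct,rib),proj(ct,bow))
E
```

```text
[0.52620446 0.17987552 0.087     ] [0.56306218 0.25795318 0.0425    ] 0.08634010005897713 64.72964835373573
[0.42337057 0.08494354 0.018     ]
[0.49101434 0.24493664 0.018     ]
[352.32181075 245.45502242] [311.42892485 233.12286972]
```

View pics/w2c.png

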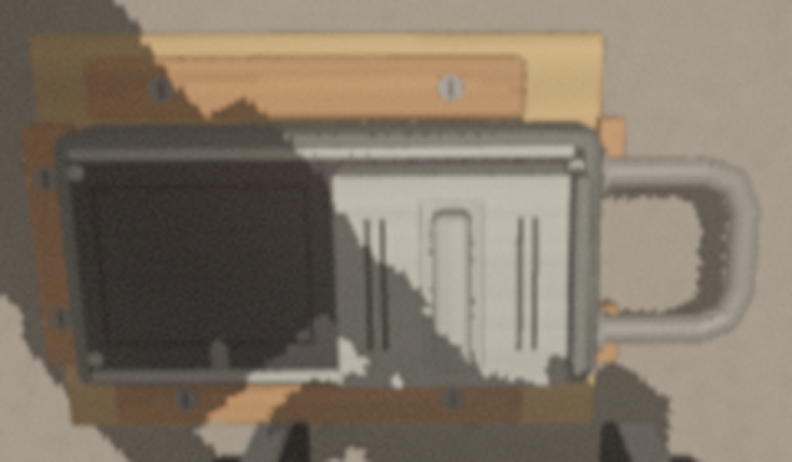

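```bash
python3 - <<'E'
from h import *
c=dict(np.load("w2.npz")); u=np.array([np.cos(np.radians(67.2)),np.sin(np.radians(67.2))]); w=np.array([u[1],-u[0]])
# case-frame comparison: along u, across w
ct=cam("top")
for n,p in dict(ribW=onz(c,322,195.2,.087),ribT=onz(ct,353.7,243.2,.087),bowW=onz(c,408.3,185.8,.04),bowT=onz(ct,312,234.5,.04)).items(): print(n,p.round(4),p[:2]@u,p[:2]@w)
print(delta([.528,.178,.0845+.020+.155],yawR(np.radians(67.2))))
E
```

```text
ribW [0.5276 0.1795 0.087 ] 0.3698973173613697 0.41685633656701115
ribT [0.5304 0.1768 0.087 ] 0.3685577905201979 0.420407328726662
bowW [0.563  0.2569 0.04  ] 0.45501582657985706 0.41946319677724336
bowT [0.5605 0.257  0.04  ] 0.45415345558169173 0.4171416721893115
(array([  0.4,  -1.4, 111.2]), array([0.  , 0.  , 0.19]))
```

```bash
python3 -m jog '[{"dx":0,"dy":-0.8,"dz":20,"ax":0,"ay":0,"az":0},{"dx":0,"dy":0,"dz":20,"ax":0,"ay":0,"az":0},{"dx":0,"dy":0,"dz":20,"ax":0,"ay":0,"az":0},{"dx":0,"dy":0,"dz":20,"ax":0,"ay":0,"az":0},{"dx":0,"dy":0,"dz":20,"ax":0,"ay":0,"az":0},{"dx":0,"dy":0,"dz":12,"ax":0,"ay":0,"az":0},{"dx":0,"dy":0,"dz":6,"ax":0,"ay":0,"az":0},{"dx":0,"dy":0,"dz":0,"ax":0,"ay":0,"az":0}]' 0.5 30
python3 -m jog '[{"dx":0,"dy":0,"dz":0,"ax":0,"ay":0,"az":0},{"dx":0,"dy":0,"dz":0,"ax":0,"ay":0,"az":0},{"dx":0,"dy":0,"dz":0,"ax":0,"ay":0,"az":0},{"dx":0,"dy":0,"dz":0,"ax":0,"ay":0,"az":0},{"dx":0,"dy":0,"dz":0,"ax":0,"ay":0,"az":0},{"dx":0,"dy":0,"dz":0,"ax":0,"ay":0,"az":0}]' 0 30
python3 -c "
from h import *
print(delta([.5288,.1783,.252],yawR(np.radians(67.2))))"
```

```text
time: 3.17
tool_pos: [0.528, 0.1781, 0.2512]
tcp_rot: [-0.617, -3.078, 0.002]
wrist_force: [-0.3, 0.2, 0.2]
width: 0.501
grip_force: 0.0
time: 3.67
tool_pos: [0.5293, 0.1782, 0.2543]
tcp_rot: [0.618, 3.078, 0.001]
wrist_force: [-0.4, -1.8, 6.6]
width: 0.102
grip_force: 33.4
(array([ 0.5, -0.1,  2.3]), array([0.07, 0.12, 0.08]))
```

Width 8.7 mm with 33 N shows the rib is gripped, but the tips touch the roof. I'll ease up and slide the hood along −y.

```bash
python3 -m jog '[{"dx":0,"dy":0,"dz":-3,"ax":0,"ay":0,"az":0},{"dx":0,"dy":-5,"dz":0,"ax":0,"ay":0,"az":0},{"dx":0,"dy":-5,"dz":0,"ax":0,"ay":0,"az":0},{"dx":0,"dy":-8,"dz":0,"ax":0,"ay":0,"az":0},{"dx":0,"dy":-8,"dz":0,"ax":0,"ay":0,"az":0},{"dx":0,"dy":-8,"dz":0,"ax":0,"ay":0,"az":0},{"dx":0,"dy":-8,"dz":0,"ax":0,"ay":0,"az":0},{"dx":0,"dy":-8,"dz":0,"ax":0,"ay":0,"az":0},{"dx":0,"dy":-8,"dz":0,"ax":0,"ay":0,"az":0},{"dx":0,"dy":-6,"dz":0,"ax":0,"ay":0,"az":0},{"dx":0,"dy":-6,"dz":0,"ax":0,"ay":0,"az":0},{"dx":0,"dy":-5,"dz":0,"ax":0,"ay":0,"az":0},{"dx":0,"dy":-3,"dz":0,"ax":0,"ay":0,"az":0},{"dx":0,"dy":0,"dz":0,"ax":0,"ay":0,"az":0}]'
python3 -c "
from h import *
print(delta([.5288,.1783,.252],yawR(np.radians(67.2))))"
```

```text
time: 4.83
tool_pos: [0.4988, 0.1066, 0.2564]
tcp_rot: [0.621, 3.078, 0.004]
wrist_force: [1.9, 6.4, -6.7]
width: 0.101
grip_force: 32.1
(array([ 0.2, 77.7,  4.6]), array([ 0.18,  0.05, -0.  ]))
```

```bash
python3 -m jog '[{"dx":0,"dy":-3,"dz":0,"ax":0,"ay":0,"az":0},{"dx":0,"dy":-2,"dz":0,"ax":0,"ay":0,"az":0},{"dx":0,"dy":0,"dz":0,"ax":0,"ay":0,"az":0},{"dx":0,"dy":0,"dz":0,"ax":0,"ay":0,"az":0}]'
python3 -m jog '[{"dx":0,"dy":5,"dz":0,"ax":0,"ay":0,"az":0},{"dx":0,"dy":0,"dz":0,"ax":0,"ay":0,"az":0},{"dx":0,"dy":0,"dz":0,"ax":0,"ay":0,"az":0},{"dx":0,"dy":0,"dz":-15,"ax":0,"ay":0,"az":0},{"dx":0,"dy":20,"dz":-20,"ax":0,"ay":0,"az":0},{"dx":0,"dy":25,"dz":-20,"ax":0,"ay":0,"az":0},{"dx":0,"dy":23,"dz":-20,"ax":0,"ay":0,"az":0},{"dx":0,"dy":0,"dz":-20,"ax":0,"ay":0,"az":0},{"dx":-20,"dy":0,"dz":0,"ax":0,"ay":0,"az":0},{"dx":0,"dy":0,"dz":0,"ax":0,"ay":0,"az":0}]' 0.35 30
python3 - <<'E'
from h import *
c=cam("wrist"); np.savez("w3.npz",R=c["R"],t=c["t"],f=c["f"],cx=c["cx"],cy=c["cy"])
X=[.5241,.1727,.068]; p=proj(c,X); print(p)
a,b=int(p[0])-95,max(0,int(p[1])-65); print(a,b); crop(c,a,b,a+190,b+140,4.2,"pics/w3.png")
E
```

```text
time: 5.17
tool_pos: [0.498, 0.1035, 0.2577]
tcp_rot: [0.621, 3.076, 0.01]
wrist_force: [1.3, 11.2, -0.6]
width: 0.1
grip_force: 32.6
time: 6.0
tool_pos: [0.5458, 0.1609, 0.3533]
tcp_rot: [0.617, 3.074, 0.002]
wrist_force: [0.8, 0.7, -0.2]
width: 0.348
grip_force: 0.0
[324.50927779 165.22761891]
229 100
```

View pics/w3.png

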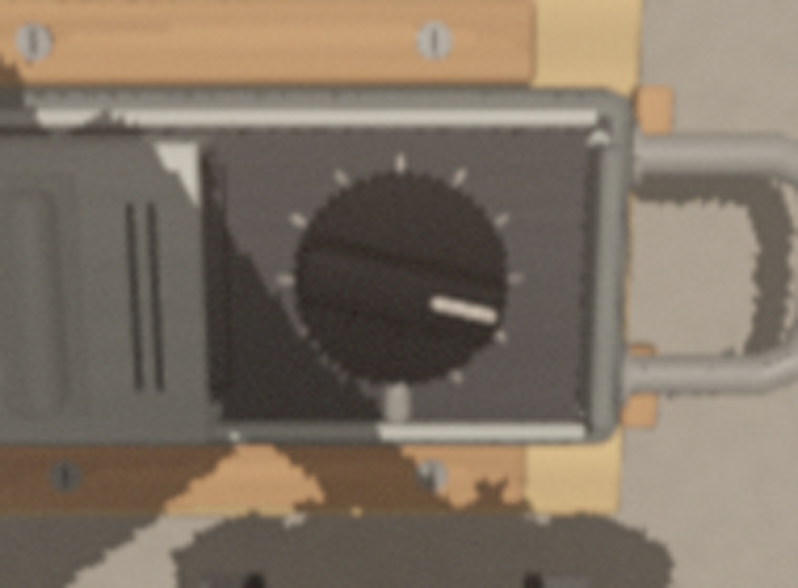

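The hood is open and the dial is clear. In the crop the disc centre is at (402,277), and the white line runs from (433,303) to (497,318), about 13° clockwise of +y.

```bash
python3 - <<'E'
from h import *
c=dict(np.load("w3.npz")); g=lambda x,y,z: onz(c,229+x/4.2,100+y/4.2,z)
a,b=g(433,303,.07),g(497,318,.07); d=b-a; th=67.2-np.degrees(np.arctan2(d[1],d[0])); print(a,b,np.linalg.norm(d),th)
ax=g(402,277,.056); print("axis",ax, "edges dia",np.linalg.norm(g(296,277,.056)-g(508,277,.056)))
# perpendicular offset of line from axis
n=np.array([-d[1],d[0]])/np.linalg.norm(d[:2]); print("off",(b-ax)[:2]@n)
psi=np.radians(67.2-th+90); print(delta([*ax[:2],.28],yawR(psi)))
E
```

```text
[0.53148654 0.17636181 0.07      ] [0.53910202 0.18682351 0.07      ] 0.01293996699642411 13.252317742347302
axis [0.52658289 0.17196061 0.056     ] edges dia 0.04354950135338481
off -0.0013742902292663353
(array([20.9,  3.4, 71.7]), array([-5.000e-02,  1.300e-01, -7.671e+01]))
```

```bash
python3 -m jog '[{"dx":20.5,"dy":3.2,"dz":0,"ax":0,"ay":0,"az":0},{"dx":0,"dy":0,"dz":5,"ax":0,"ay":0,"az":-7},{"dx":0,"dy":0,"dz":5,"ax":0,"ay":0,"az":-7},{"dx":0,"dy":0,"dz":5,"ax":0,"ay":0,"az":-7},{"dx":0,"dy":0,"dz":5,"ax":0,"ay":0,"az":-7},{"dx":0,"dy":0,"dz":5,"ax":0,"ay":0,"az":-7},{"dx":0,"dy":0,"dz":5,"ax":0,"ay":0,"az":-7},{"dx":0,"dy":0,"dz":5,"ax":0,"ay":0,"az":-7},{"dx":0,"dy":0,"dz":5,"ax":0,"ay":0,"az":-7},{"dx":0,"dy":0,"dz":5,"ax":0,"ay":0,"az":-7},{"dx":0,"dy":0,"dz":5,"ax":0,"ay":0,"az":-7},{"dx":0,"dy":0,"dz":5,"ax":0,"ay":0,"az":-6.7},{"dx":0,"dy":0,"dz":5,"ax":0,"ay":0,"az":0},{"dx":0,"dy":0,"dz":0,"ax":0,"ay":0,"az":0}]' 0.4 30
python3 -c "
from h import *
print(bot.read_state()['q'].round(2),delta([.5262,.172,.235],yawR(np.radians(67.2-13.3+90))))"
```

```text
time: 7.22
tool_pos: [0.5243, 0.1716, 0.2887]
tcp_rot: [1.419, -2.799, -0.001]
wrist_force: [0.7, -0.0, 0.5]
width: 0.401
grip_force: 0.0
[ 0.27  0.14  1.98 -0.    1.03 -2.24] (array([-1.7, -1.4, 53.7]), array([ 0.14, -0.19, -0.14]))
```

```bash
python3 -m jog '[{"dx":-1.7,"dy":-1.4,"dz":15,"ax":0,"ay":0,"az":0},{"dx":0,"dy":0,"dz":15,"ax":0,"ay":0,"az":0},{"dx":0,"dy":0,"dz":12,"ax":0,"ay":0,"az":0},{"dx":0,"dy":0,"dz":6,"ax":0,"ay":0,"az":0},{"dx":0,"dy":0,"dz":4,"ax":0,"ay":0,"az":0},{"dx":0,"dy":0,"dz":0,"ax":0,"ay":0,"az":0}]'
python3 -m jog '[{"dx":0,"dy":0,"dz":0,"ax":0,"ay":0,"az":0},{"dx":0,"dy":0,"dz":0,"ax":0,"ay":0,"az":0},{"dx":0,"dy":0,"dz":0,"ax":0,"ay":0,"az":0},{"dx":0,"dy":0,"dz":0,"ax":0,"ay":0,"az":0},{"dx":0,"dy":0,"dz":0,"ax":0,"ay":0,"az":0}]' 0 50
```

```text
time: 7.72
tool_pos: [0.5272, 0.1725, 0.2377]
tcp_rot: [1.423, -2.798, -0.001]
wrist_force: [0.6, -0.1, 0.6]
width: 0.401
grip_force: 0.0
time: 8.13
tool_pos: [0.528, 0.1729, 0.2396]
tcp_rot: [-1.425, 2.798, -0.0]
wrist_force: [-1.1, 1.1, 3.0]
width: 0.118
grip_force: 49.3
```

```bash
cat > st.py <<'E'
from h import *
s=bot.read_state(); A=Ro.from_rotvec(s["tcp_rot"]).as_matrix()
print("t",round(s["time"],2),"dial",round(67.2+90-np.degrees(np.arctan2(A[1,1],A[0,1])),1),"tz",s["torque"].round(2),"F",s["wrist_force"].round(1),"q6",s["q"][5].round(2),"w",round(s["width"],3))
E
python3 -m jog '[{"dx":0,"dy":0,"dz":-1.5,"ax":0,"ay":0,"az":0},{"dx":0,"dy":0,"dz":0,"ax":0,"ay":0,"az":5},{"dx":0,"dy":0,"dz":0,"ax":0,"ay":0,"az":5},{"dx":0,"dy":0,"dz":0,"ax":0,"ay":0,"az":5},{"dx":0,"dy":0,"dz":0,"ax":0,"ay":0,"az":5},{"dx":0,"dy":0,"dz":0,"ax":0,"ay":0,"az":0}]' >/dev/null; python3 st.py
python3 -m jog '[{"dx":0,"dy":0,"dz":0,"ax":0,"ay":0,"az":5},{"dx":0,"dy":0,"dz":0,"ax":0,"ay":0,"az":5},{"dx":0,"dy":0,"dz":0,"ax":0,"ay":0,"az":5},{"dx":0,"dy":0,"dz":0,"ax":0,"ay":0,"az":5},{"dx":0,"dy":0,"dz":0,"ax":0,"ay":0,"az":0}]' >/dev/null; python3 st.py
```

```text
t 8.63 dial 33.4 tz [ 0.12 -0.38 -0.16] F [ 1.7  0.6 -4. ] q6 -1.89 w 0.114
t 9.05 dial 53.2 tz [-0.34 -0.52 -0.07] F [ 3.  -1.7 -3.4] q6 -1.54 w 0.112
```

```bash
python3 -m jog '[{"dx":0,"dy":0,"dz":0,"ax":0,"ay":0,"az":5},{"dx":0,"dy":0,"dz":0,"ax":0,"ay":0,"az":5},{"dx":0,"dy":0,"dz":0,"ax":0,"ay":0,"az":0}]' >/dev/null; python3 st.py
python3 -m jog '[{"dx":0,"dy":0,"dz":0,"ax":0,"ay":0,"az":5},{"dx":0,"dy":0,"dz":0,"ax":0,"ay":0,"az":5},{"dx":0,"dy":0,"dz":0,"ax":0,"ay":0,"az":0}]' >/dev/null; python3 st.py
python3 - <<'E'
from h import *
c=cam("top"); crop(c,295,205,435,305,4,"pics/t4.png")
print(proj(c,[.5617,.256,.038]))
E
```

```text
t 9.3 dial 63.1 tz [-0.6  -0.54 -0.06] F [ 3.4 -3.4 -3.2] q6 -1.37 w 0.114
t 9.55 dial 73.1 tz [-0.72 -0.67 -0.03] F [ 3.4 -4.6 -3.5] q6 -1.2 w 0.117
[312.48565405 234.05732219]
```

```bash
python3 -m jog '[{"dx":0,"dy":0,"dz":0,"ax":0,"ay":0,"az":5},{"dx":0,"dy":0,"dz":0,"ax":0,"ay":0,"az":5},{"dx":0,"dy":0,"dz":0,"ax":0,"ay":0,"az":0}]' >/dev/null; python3 st.py
python3 -m jog '[{"dx":0,"dy":0,"dz":0,"ax":0,"ay":0,"az":5},{"dx":0,"dy":0,"dz":0,"ax":0,"ay":0,"az":5},{"dx":0,"dy":0,"dz":0,"ax":0,"ay":0,"az":0}]' >/dev/null; python3 st.py
python3 - <<'E'
from h import *
c=cam("top"); crop(c,295,205,435,305,4,"pics/t5.png")
E
```

```text
t 9.85 dial 83.1 tz [-0.73 -0.61  0.02] F [ 2.8 -3.9 -2.4] q6 -1.02 w 0.116
t 10.1 dial 93.1 tz [-0.96 -0.59  0.08] F [ 2.9 -4.9 -3. ] q6 -0.85 w 0.112
```

View pics/t5.png

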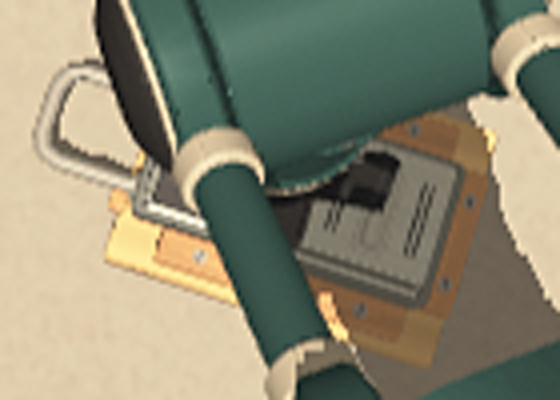

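The bow's left edge is now at about (303.7,240), compared with about 308 before. It seems to have sprung, so I'll measure that properly.

```bash
python3 - <<'E'
from h import *
c=cam("top"); a=cv2.imread("pics/top0.png")[:,:,::-1]; b=c["img"]
def left(im):
    g=cv2.cvtColor(im.copy(),cv2.COLOR_RGB2HSV)[215:262,296:330,1].astype(int)
    return g
for im in (a,b):
    s=cv2.GaussianBlur(cv2.cvtColor(im.copy(),cv2.COLOR_RGB2LAB)[...,2],(1,1),0)
    print(s[225:246:5,298:326])
t4=cv2.imread("pics/t4.png")[::4,::4,::-1]; 
print(cv2.cvtColor(t4.copy(),cv2.COLOR_RGB2LAB)[20:41:5,3:31,2])
E
```

```text
[[145 146 145 146 146 146 146 146 146 146 146 146 146 146 144 138 141 142
  141 140 142 141 141 140 137 142 143 141]
 [146 145 145 146 145 145 146 146 146 146 146 146 142 140 142 142 139 135
  142 146 146 146 146 146 146 146 147 147]
 [146 146 146 145 146 146 145 146 146 147 145 140 141 142 141 136 143 145
  146 146 146 147 146 146 146 146 146 146]
 [146 146 146 146 146 146 145 146 146 147 137 141 142 141 135 137 144 146
  146 146 146 146 146 146 146 146 146 146]
 [145 146 146 146 146 146 145 147 146 146 146 143 142 141 143 143 142 141
  140 139 138 137 137 136 136 136 137 136]]
[[147 147 146 147 147 147 147 147 147 146 141 143 143 143 141 138 142 145
  145 144 143 142 142 144 139 127 129 131]
 [147 147 146 148 147 147 147 147 140 142 144 141 137 144 148 148 147 147
  147 147 148 147 148 147 148 149 138 129]
 [147 148 147 147 147 147 140 142 143 142 139 138 148 147 147 148 147 146
  147 147 148 148 147 147 148 148 147 148]
 [148 146 147 147 147 145 142 143 143 139 137 137 137 138 146 148 147 147
  148 148 147 147 148 147 147 147 147 146]
 [148 147 147 148 147 147 147 147 145 142 144 143 143 143 144 142 141 140
  139 139 138 138 138 137 137 137 146 146]]
[[147 147 146 147 147 147 147 147 147 148 145 142 142 144 143 141 141 142
  142 141 142 143 143 144 141 131 129 131]
 [147 146 146 147 147 146 147 148 144 142 143 143 140 136 145 148 147 147
  147 147 147 148 148 147 148 150 140 131]
 [147 147 147 146 147 147 145 141 142 144 142 137 145 149 147 147 148 147
  147 147 147 148 148 147 148 149 140 134]
 [147 147 147 147 148 146 142 143 143 141 138 137 145 148 147 148 147 147
  147 148 148 147 148 148 147 149 140 131]
 [147 147 147 147 147 147 147 145 142 143 143 143 142 142 141 140 139 138
  138 137 139 138 136 139 140 145 147 147]]
```

```bash
for i in 1; do python3 -m jog '[{"dx":0,"dy":0,"dz":0,"ax":0,"ay":0,"az":3},{"dx":0,"dy":0,"dz":0,"ax":0,"ay":0,"az":3},{"dx":0,"dy":0,"dz":0,"ax":0,"ay":0,"az":0}]' >/dev/null; python3 st.py; done
python3 - <<'E'
from h import *
c=cam("top"); crop(c,296,215,356,262,12,"pics/t6.png"); 
g=cv2.cvtColor(c["img"].copy(),cv2.COLOR_RGB2LAB)[225:246:5,298:318,2]; print(g)
E
```

```text
t 10.45 dial 98.9 tz [-1.08 -0.62  0.33] F [ 2.3 -5.6 -2.8] q6 -0.74 w 0.117
[[147 147 147 147 147 147 147 147 147 147 141 142 143 143 141 138 145 145
  145 144]
 [147 147 146 147 147 147 147 147 141 142 143 142 138 138 148 148 147 146
  146 148]
 [147 147 148 147 147 147 140 142 143 142 139 137 148 147 147 148 148 147
  147 147]
 [147 147 147 147 147 145 141 142 143 141 137 137 138 138 145 148 148 147
  148 147]
 [147 147 147 147 147 148 147 148 145 142 144 142 143 143 143 142 142 140
  138 138]]
```

View pics/t6.png

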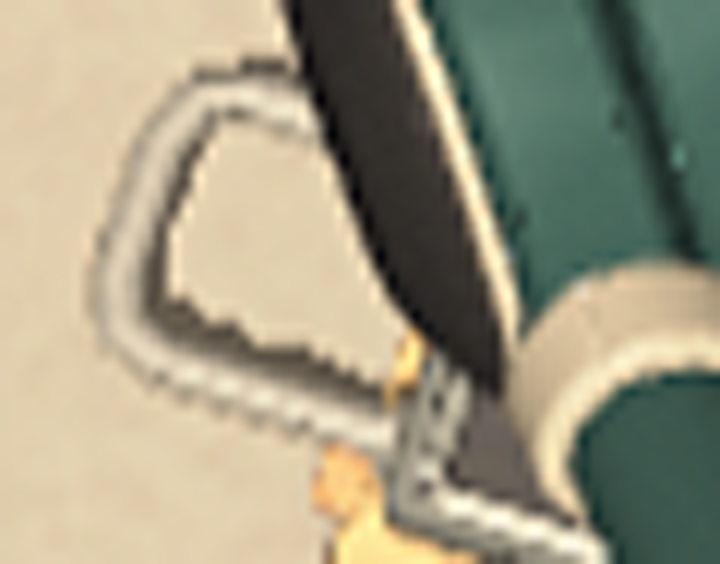

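Torque is building (blocked), and the visible leg grew from about 18.5 to 24 px, so the shackle has sprung out. I'll release, rise, realign and measure the bow.

```bash
python3 -m jog '[{"dx":0,"dy":0,"dz":0,"ax":0,"ay":0,"az":-3},{"dx":0,"dy":0,"dz":0,"ax":0,"ay":0,"az":0},{"dx":0,"dy":0,"dz":0,"ax":0,"ay":0,"az":0},{"dx":0,"dy":0,"dz":0,"ax":0,"ay":0,"az":0},{"dx":0,"dy":0,"dz":-20,"ax":0,"ay":0,"az":0},{"dx":0,"dy":0,"dz":-25,"ax":0,"ay":0,"az":0},{"dx":0,"dy":0,"dz":-25,"ax":0,"ay":0,"az":-3},{"dx":0,"dy":0,"dz":-25,"ax":0,"ay":0,"az":-3},{"dx":0,"dy":15,"dz":-20,"ax":0,"ay":0,"az":0},{"dx":-20,"dy":15,"dz":0,"ax":0,"ay":0,"az":0},{"dx":0,"dy":0,"dz":0,"ax":0,"ay":0,"az":0},{"dx":0,"dy":0,"dz":0,"ax":0,"ay":0,"az":0}]' 0.4 40
python3 st.py
python3 - <<'E'
from h import *
c=cam("wrist"); np.savez("w7.npz",R=c["R"],t=c["t"],f=c["f"],cx=c["cx"],cy=c["cy"])
p=proj(c,[.5617,.256,.038]); a,b=int(p[0])-110,max(0,int(p[1])-65); print(p,a,b); crop(c,a,b,a+160,b+120,5,"pics/w7.png")
E
```

```text
time: 11.5
tool_pos: [0.5584, 0.1929, 0.3557]
tcp_rot: [0.626, 3.078, 0.001]
wrist_force: [-0.1, -0.3, -0.5]
width: 0.399
grip_force: 0.0
t 11.5 dial 90.2 tz [-0.02  0.04  0.02] F [-0.1 -0.3 -0.5] q6 -0.88 w 0.399
[386.0905209  164.68426852] 276 99
```

View pics/w7.png

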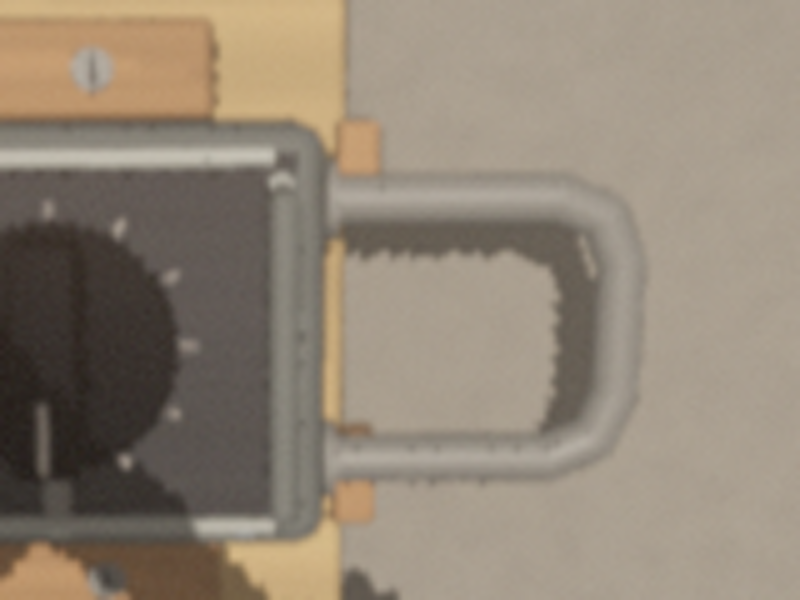

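The shackle is out and the dial's white line points across the case. In the crop the bow centre is at (622,328), i.e. pixel (400.4,164.6).

```bash
python3 - <<'E'
from h import *
c=dict(np.load("w7.npz")); b=onz(c,400.4,164.6,.038); u=np.array([np.cos(np.radians(67.2)),np.sin(np.radians(67.2))]); w=np.array([u[1],-u[0]])
e=onz(c,276+322/5,164.6,.045); print(b,b[:2]@u,b[:2]@w,"from case end",(b-e)[:2]@u)
print(delta([*b[:2],.038+.155],yawR(np.radians(67.2))))
E
```

```text
[0.56680936 0.26824756 0.038     ] 0.46693500502905183 0.41857055462117204 from case end 0.056063819478007926
(array([ 20.8,  73.5, 161.7]), array([-0.05, -0.07, -0.19]))
```

```bash
python3 -m jog '[{"dx":7,"dy":24.5,"dz":0,"ax":0,"ay":0,"az":0},{"dx":7,"dy":24.5,"dz":0,"ax":0,"ay":0,"az":0},{"dx":6.8,"dy":24.5,"dz":10,"ax":0,"ay":0,"az":0},{"dx":0,"dy":0,"dz":25,"ax":0,"ay":0,"az":0},{"dx":0,"dy":0,"dz":25,"ax":0,"ay":0,"az":0},{"dx":0,"dy":0,"dz":25,"ax":0,"ay":0,"az":0},{"dx":0,"dy":0,"dz":25,"ax":0,"ay":0,"az":0},{"dx":0,"dy":0,"dz":20,"ax":0,"ay":0,"az":0},{"dx":0,"dy":0,"dz":15,"ax":0,"ay":0,"az":0},{"dx":0,"dy":0,"dz":10,"ax":0,"ay":0,"az":0},{"dx":0,"dy":0,"dz":5,"ax":0,"ay":0,"az":0},{"dx":0,"dy":0,"dz":0,"ax":0,"ay":0,"az":0}]' 0.4 40
python3 -m jog '[{"dx":0,"dy":0,"dz":0,"ax":0,"ay":0,"az":0},{"dx":0,"dy":0,"dz":0,"ax":0,"ay":0,"az":0},{"dx":0,"dy":0,"dz":0,"ax":0,"ay":0,"az":0},{"dx":0,"dy":0,"dz":0,"ax":0,"ay":0,"az":0},{"dx":0,"dy":0,"dz":0,"ax":0,"ay":0,"az":0}]' 0 60
```

```text
time: 12.55
tool_pos: [0.5664, 0.2677, 0.1935]
tcp_rot: [-0.626, -3.076, 0.003]
wrist_force: [-0.0, -0.6, -0.6]
width: 0.401
grip_force: 0.0
time: 12.97
tool_pos: [0.5679, 0.2683, 0.1965]
tcp_rot: [0.627, 3.077, 0.001]
wrist_force: [-0.4, -1.0, 3.4]
width: 0.078
grip_force: 58.4
```

```bash
python3 -m jog '[{"dx":0,"dy":3,"dz":-1,"ax":0,"ay":0,"az":0},{"dx":0,"dy":3,"dz":0,"ax":0,"ay":0,"az":0},{"dx":0,"dy":3,"dz":0,"ax":0,"ay":0,"az":0},{"dx":0,"dy":3,"dz":0,"ax":0,"ay":0,"az":0},{"dx":0,"dy":3,"dz":0,"ax":0,"ay":0,"az":0},{"dx":0,"dy":3,"dz":0,"ax":0,"ay":0,"az":0},{"dx":0,"dy":2,"dz":0,"ax":0,"ay":0,"az":0},{"dx":0,"dy":0,"dz":0,"ax":0,"ay":0,"az":0},{"dx":0,"dy":0,"dz":0,"ax":0,"ay":0,"az":0}]' 
python3 -c "
from h import *
print(delta([.5679,.2683,.1965],yawR(np.radians(67.2))))"
```

```text
time: 13.72
tool_pos: [0.5745, 0.2841, 0.1947]
tcp_rot: [-0.624, -3.076, 0.012]
wrist_force: [-1.7, -14.0, 3.7]
width: 0.076
grip_force: 58.7
(array([ -0.1, -17.1,  -1.6]), array([-0.46, -0.08, -0.15]))
```

The pull met a hard stop at 14 N after 17 mm, so the shackle is fully out. Now I'll lift, letting the lock pivot on its heel with some backward motion.

```bash
python3 -m jog '[{"dx":0,"dy":-2,"dz":-8,"ax":0,"ay":0,"az":0},{"dx":0,"dy":-1,"dz":-10,"ax":0,"ay":0,"az":0},{"dx":0,"dy":-1,"dz":-10,"ax":0,"ay":0,"az":0},{"dx":0,"dy":-1,"dz":-10,"ax":0,"ay":0,"az":0},{"dx":0,"dy":-2,"dz":-10,"ax":0,"ay":0,"az":0},{"dx":0,"dy":-3,"dz":-10,"ax":0,"ay":0,"az":0},{"dx":0,"dy":-3,"dz":-10,"ax":0,"ay":0,"az":0},{"dx":0,"dy":-4,"dz":-10,"ax":0,"ay":0,"az":0},{"dx":0,"dy":-4,"dz":-10,"ax":0,"ay":0,"az":0},{"dx":0,"dy":-5,"dz":-10,"ax":0,"ay":0,"az":0},{"dx":0,"dy":0,"dz":0,"ax":0,"ay":0,"az":0}]' - 60
python3 - <<'E'
from h import *
c=cam("scene"); crop(c,170,60,490,300,2.4,"pics/s8.png")
E
```

```text
time: 14.63
tool_pos: [0.5655, 0.2622, 0.2972]
tcp_rot: [0.628, 3.075, 0.003]
wrist_force: [1.0, -1.7, -3.1]
width: 0.078
grip_force: 58.7
```

View pics/s8.png

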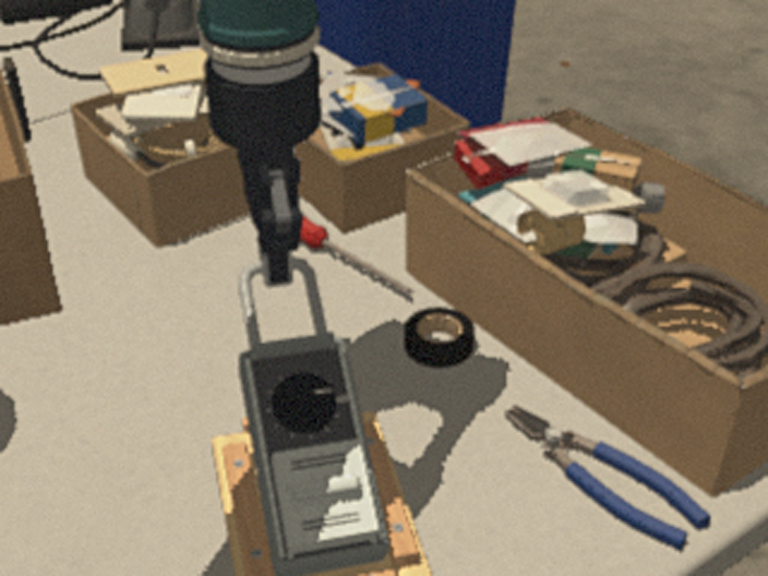

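The lock is pivoting up on its heel with the hood open and the shackle out. I'll keep lifting.

```bash
python3 -m jog '[{"dx":0,"dy":-5,"dz":-10,"ax":0,"ay":0,"az":0},{"dx":0,"dy":-5,"dz":-10,"ax":0,"ay":0,"az":0},{"dx":0,"dy":-5,"dz":-10,"ax":0,"ay":0,"az":0},{"dx":0,"dy":-5,"dz":-10,"ax":0,"ay":0,"az":0},{"dx":0,"dy":-5,"dz":-10,"ax":0,"ay":0,"az":0},{"dx":0,"dy":-5,"dz":-10,"ax":0,"ay":0,"az":0},{"dx":0,"dy":-5,"dz":-10,"ax":0,"ay":0,"az":0},{"dx":0,"dy":-5,"dz":-10,"ax":0,"ay":0,"az":0},{"dx":0,"dy":-5,"dz":-10,"ax":0,"ay":0,"az":0},{"dx":0,"dy":-5,"dz":-10,"ax":0,"ay":0,"az":0},{"dx":0,"dy":-4,"dz":-10,"ax":0,"ay":0,"az":0},{"dx":0,"dy":-3,"dz":-10,"ax":0,"ay":0,"az":0},{"dx":0,"dy":-2,"dz":-10,"ax":0,"ay":0,"az":0},{"dx":0,"dy":0,"dz":-10,"ax":0,"ay":0,"az":0},{"dx":0,"dy":0,"dz":-10,"ax":0,"ay":0,"az":0},{"dx":0,"dy":0,"dz":-10,"ax":0,"ay":0,"az":0},{"dx":0,"dy":0,"dz":-10,"ax":0,"ay":0,"az":0},{"dx":0,"dy":0,"dz":-10,"ax":0,"ay":0,"az":0}]'
python3 -m jog '[{"dx":0,"dy":0,"dz":-10,"ax":0,"ay":0,"az":0},{"dx":0,"dy":0,"dz":-10,"ax":0,"ay":0,"az":0},{"dx":0,"dy":0,"dz":-10,"ax":0,"ay":0,"az":0},{"dx":0,"dy":0,"dz":-10,"ax":0,"ay":0,"az":0},{"dx":0,"dy":0,"dz":-5,"ax":0,"ay":0,"az":0},{"dx":0,"dy":0,"dz":0,"ax":0,"ay":0,"az":0},{"dx":0,"dy":0,"dz":0,"ax":0,"ay":0,"az":0},{"dx":0,"dy":0,"dz":0,"ax":0,"ay":0,"az":0},{"dx":0,"dy":0,"dz":0,"ax":0,"ay":0,"az":0},{"dx":0,"dy":0,"dz":0,"ax":0,"ay":0,"az":0},{"dx":0,"dy":0,"dz":0,"ax":0,"ay":0,"az":0},{"dx":0,"dy":0,"dz":0,"ax":0,"ay":0,"az":0},{"dx":0,"dy":0,"dz":0,"ax":0,"ay":0,"az":0},{"dx":0,"dy":0,"dz":0,"ax":0,"ay":0,"az":0},{"dx":0,"dy":0,"dz":0,"ax":0,"ay":0,"az":0},{"dx":0,"dy":0,"dz":0,"ax":0,"ay":0,"az":0},{"dx":0,"dy":0,"dz":0,"ax":0,"ay":0,"az":0}]'
python3 - <<'E'
from h import *
c=cam("scene"); crop(c,150,20,470,260,2.4,"pics/s9.png")
E
```

```text
time: 16.18
tool_pos: [0.5421, 0.2086, 0.4751]
tcp_rot: [-0.627, -3.078, -0.0]
wrist_force: [-0.1, 0.5, -4.9]
width: 0.078
grip_force: 58.4
time: 17.6
tool_pos: [0.542, 0.2084, 0.5192]
tcp_rot: [0.627, 3.078, 0.0]
wrist_force: [0.0, -0.1, -4.7]
width: 0.073
grip_force: 58.4
```

View pics/s9.png

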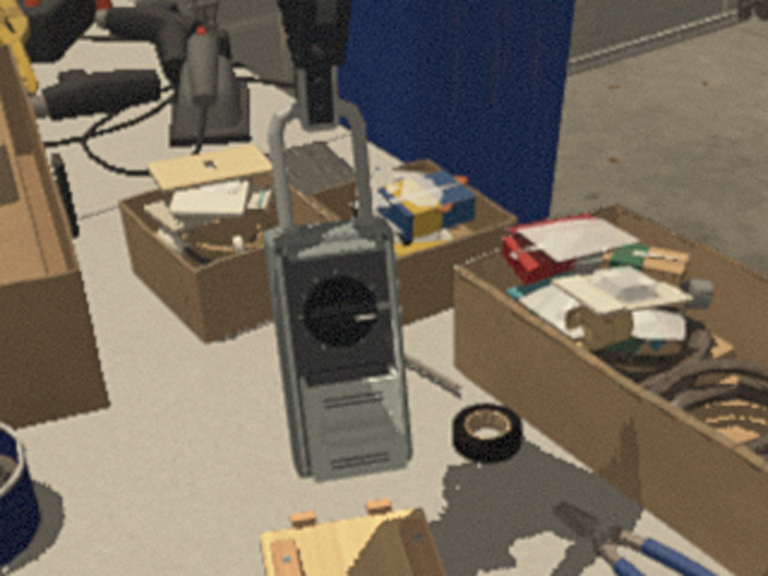

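The lock hangs open, clear of the board, with the hood open and the shackle out. Its heel is at about 0.14 m, roughly 0.10 m above the cleats, and it is steady at 4.7 N of weight.

```bash
python3 -c "
from workcell import bot
print(bot.finish_job())"
```

```text
the job is handed in; nothing more can be done
None
```

I handed the job in at about 18 s: hood pushed to its far stop, dial turned to its gate, shackle fully out. The gripper holds the lock still by the shackle, its heel about 10 cm above the board. The tape roll, pliers and screwdriver were not touched, and no verdict came back.

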